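Stopper the humidifier bottle and set its gas valve

TASK

Put the microscope's gas humidifier into service. From the tray take the one stopper that fits the tilted bottle's neck, lower it in along the neck and turn it by feel until its two lugs drop into slots of the collar, then press it fully home, flange flush on the collar, with a firm, steady push of about 10 N (the glass would not bear more than 50 N); only then turn the valve knob until the gauge needle points at the mark. Let go of everything and leave the other stoppers and the things on the table where they are.

Things in the scene. Friction and masses are not known exactly. Their poses are not given: they have to be found in the camera images.
- stopper_middle: The stopper that fits, white plastic, the middle-sized of three standing on their narrow ends in the tray. From the bottom: tapered round plug 30 mm long, 23.8 mm diameter at the foot, 29.2 mm at the top; round flange 44 mm diameter, 6 mm thick; round grip 22 mm diameter, 32 mm tall; 68 mm overall. Origin: centre of the foot's underside; z along its axis towards the grip.
- stopper_middle_seat (a point): Centre of the flange's underside on the middle stopper, 30 mm above its origin; axes as the stopper's. Two opposite lugs hang under the flange, along its +x and -x, each 5 mm wide and 6 mm tall, reaching out to 24.5 mm from the axis.
- stopper_small: Small white stopper, a bystander: same form, plug 17 to 21 mm diameter and 30 mm long, flange 28 mm, grip 18 mm diameter, 68 mm tall. It would fall into the neck. Origin: centre of its underside.
- stopper_large: Large white stopper, a bystander: same form, plug 35 to 41 mm diameter and 30 mm long, flange 54 mm, grip 26 mm diameter, 68 mm tall. It does not enter the neck. Origin: centre of its underside.
- tray: Low grey plastic tray, fixed, 90 (x) by 235 (y) mm, rim 10 mm high, floor 5 mm above the table. The three stoppers stand in a row along its y, 75 mm apart, in any order. Origin: centre of its underside. Tray and valve may change sides.
- stand: Aluminium clamp stand bolted to the table: base 130 by 120 by 12 mm with two upright cheeks 45 mm wide and 127 mm high at y = +-48 mm (10 mm thick). The bottle hangs between them on a pivot 95 mm above the table, along the stand's y. Origin: centre of its underside.
- bottle: Amber glass bottle, 60 mm diameter, clamped in the stand by a very stiff pivot, its mouth leaning 0.3 to 0.6 rad from upright towards the stand's -x. Origin: on the pivot, on the bottle's axis; z along that axis out of the mouth.
- neck_mouth (a point): Centre of the mouth of the bottle's aluminium neck, in the plane of the flat tops of its slotted collar, 78 mm from the bottle's origin; z points out of the mouth along the bottle's axis. Home means that stopper_middle_seat lies here, lugs in slots; off the slots the lugs ride on the collar and the flange stays 6 mm high.
- collar_foot (a point): Centre of the foot of the neck's collar, 8 mm inside neck_mouth, same axes. The collar is a ring 42 mm outer, 33 mm inner diameter, 8 mm high, with four slots through it, 9 mm wide, 90 degrees apart; it stands at a different angle about the axis each time, not measured, and does not turn. Below it the bore is 32 mm diameter, narrowing to 27 mm 30 mm below this point.
- valve: Grey valve block fixed to the table, 105 (x) by 220 (y) by 45 mm. On its top the black knob 60 mm from its centre towards -y and a white round gauge, 90 mm diameter, 50 mm from its centre towards +y. Origin: centre of its underside.
- knob_grip (a point): Point on the knob's upright axis, at the height to grip, 77 mm above the table. The knob's bar grip is 42 mm long, 10 mm wide, and reaches from 59 to 84 mm above the table, over a round foot 42 mm diameter; x of this point runs along the bar.
- needle (a joint): Angle of the gauge needle, rad, growing clockwise seen from above; 0 points along the valve's +x. The needle is geared to the knob: it turns 0.5 rad clockwise for each rad that the knob turns clockwise. The knob keeps its place when let go.
- mark (a joint): Angle of the mark on the gauge, counted like the needle's: the needle is on the mark when both read the same. The mark stays where it is.
- needle_tip (a point): Tip of the black gauge needle, 30 mm from the gauge's centre; x points outward along the needle.
- mark_end (a point): Inner end of the mark, a black bar 11 mm long and 4 mm wide at the edge of the gauge, 32 mm from the gauge's centre; x points outward along the mark.
- dish: Bystander: low white dish, 80 mm diameter, 16 mm high. Origin: centre of its underside.
- lens_cap: Bystander: black cap, 52 mm diameter, 14 mm high. Origin: centre of its underside.
- jar: Bystander: glass jar, 54 mm diameter, 75 mm high. Origin: centre of its underside.
- canister: Bystander: black round objective canister, 44 mm diameter, 62 mm high. Origin: centre of its underside.
Not all that is in view belongs to the job. What is shaped like the stopper_middle but green, orange or turquoise is not meant.

How it is judged (in metres and radians):
On the way, in this order (a step that is already met when the one before it is completed fails the run):
1. the middle stopper is home in the neck, lugs in the slots, and is pressed in with more than 6 N for 0.2 s (distance between stopper_middle_seat and neck_mouth below 0.004 m and angle between the z axis of stopper_middle_seat and the z axis of neck_mouth, either way round below 0.07 rad and contact force between stopper_middle and bottle above 6 N), for 0.2 s.
2. the knob has been turned so that the needle points at the mark (angle between the x axis of needle_tip and the x axis of mark_end, either way round below 0.06 rad), for 0.2 s.
At the end, for the whole second after the job is handed in: The middle stopper rests home in the bottle's neck (flange centre within 4 mm of the mouth's centre, axes within 0.07 rad) and is still, and the needle points at the mark within 0.06 rad (distance between stopper_middle_seat and neck_mouth below 0.004 m and angle between the z axis of stopper_middle_seat and the z axis of neck_mouth, either way round below 0.07 rad and angle between the x axis of needle_tip and the x axis of mark_end, either way round below 0.06 rad and linear speed of stopper_middle below 0.01 m/s); the robot touches nothing.
It fails at once if the stopper is pushed against the bottle with more than 80 N in all (contact force between stopper_middle and bottle above 80 N).
It fails at once if another stopper or a bystander is moved by more than 30 mm (distance of any of stopper_small, stopper_large, dish, jar, canister, lens_cap from where it was at the start of the episode above 0.03 m).
It also fails if it takes over 72 s, if anything falls off the work surface, if the arm or the gripper's body presses on something with over 40 N, if the wrist force passes 120 N, or if a joint passes its speed limit or range.

ROBOT

A 6-joint arm with a two-finger parallel gripper is mounted at the origin on the work surface. World frame = base frame: x ahead of the robot, y to its left, z up, the work surface at z = 0. Lengths are in mm, angles in rad, forces in N, time in s.
With the tool pointing down it reaches from about 325 to 775 mm from the base axis. Payload 9.3 kg.
Tool frame: the origin (TCP) lies at the very end of the fingers, on their centre line; the grasp point (between the pads) lies 19 mm behind it; z points along the fingers, y is the line along which they close (so a half turn about z gives the same grasp; the last joint's range is limited). The gripper opens to 85 mm and grips with 20 to 120 N. Pads are 22 mm wide; open, the fingers measure 114 mm over their backs; the gripper's body (76 mm by 85 mm) begins 54 mm behind the grasp point. The pads swing forward as they close: fully open they stand 13 mm farther back than shut.
Start: joints at [1.09, 0.259, 0.021, 1.334, 0, 1.418], TCP at [177.08, 520.711, 231.279] pointing down, gripper open.
Joint ranges: [-3.04, 3.04], [-0.91, 1.82], [-1.04, 1.36], [-1.92, 1.95], [-1.52, 1.45], [-3.14, 3.14]. Speed limits (rad/s): [2.22, 2.22, 2.79, 3.14, 3.14, 3.14].

INTERFACE

Orientations are given as a unit quaternion [x, y, z, w].
In Python, from workcell import bot gives the robot as it stands.
- The arm moves only by the tool drive_tool, never from a script. Its argument "targets" is a list that holds one entry, the list of rows, each a list of 7 numbers: the shift along the tool's x, y, z in m, then the turn, a rotation vector about the tool's x, y, z in degrees, then the opening, from 0 (shut) to 1 (fully open). A call has 1 to 5 rows; each row shifts and turns the commanded pose from where the row before left it, along the tool's axes as they then stand; what a row does not reach is not made up. A row lasts 1/10 s, in which the tool goes at most 50 mm and 8.59 degrees, less where a joint would pass 70% of its speed; a pose out of reach is approached as far as the arm can. A call with a gripper value outside its range is refused whole. The fingers move at their own pace and stop on an object; "grip_force" is the grip in N (left out, the last holds). Time passes only in rows, so rows that do not move let the fingers close. It gives the time, the measured TCP pose, the force, the opening and the grip force at its end, in the units of the state.
- bot.sense(): the state, without advancing time (a new reading comes with each control period).
- bot.get_image(name): name is "side" or "top"; returns a dict with "frame" (420x560x3 uint8, red, green, blue), "camera_matrix" (3x3 intrinsics, pixels), "D" ([k1, k2, p1, p2, k3] as OpenCV has them; the pictures are not rectified), "eye" and "rotation" of the camera in the world. Camera axes: x right, y down, z forward; pixel columns grow to the right and rows downward; lengths in mm; the calibration is good to about 2 mm. A picture is of the moment at which its call begins. There is no depth.
- bot.sign_off(): hands the job in; it is judged then, once.
The state is a dict: "t": time; "q": joint angles; "joint_vel": joint speeds; "effort": joint torques, N m; "ee_pos": TCP position; "tcp_rot": TCP orientation; "force": force on the tool from outside, world axes, zero at the start; "wrist_torque": the same for the moment, N m; "finger_gap": finger opening in mm; "gripper_force": force on a finger pad.
Only numpy, scipy, OpenCV 4.12 (cv2) and the standard library are available. Lean on these libraries where they do the work, as an engineer would, in place of code of your own. Each camera call takes 0.05 s, during which the arm holds its last target. There are 200 camera calls.

## Working session

There is one attempt and no reset: what is moved stays moved. The work goes in short steps, Python scripts to look and compute and a tool call to move; the robot and the scene stay as the last step left them, time stands still between calls to the robot, and variables do not carry over. Pictures are saved under pics/ and viewed, at most 10 in all, crops included, and the job is handed in when it is done.

Besides the shell and the picture viewer there is one more tool, called in YAML: its name, and indented under it one key for each argument. drive_tool: Moves the arm, as the interface text tells. Its arguments: {"type":"object","properties":{"targets":{"type":"array","items":{"type":"array","items":{"type":"array","items":{"type":"number"}}}},"grip_force":{"type":"number"}},"required":["targets"]}

```bash
mkdir -p pics; ls; cat > h.py <<'E'
import numpy as np, cv2, json
from scipy.spatial.transform import Rotation as R
from workcell import bot
def snap(n,f):
    im=bot.get_image(n); cv2.imwrite(f'pics/{f}.png',im['frame'][:,:,::-1]); np.savez(f'pics/{f}.npz',K=im['camera_matrix'],D=im['D'],eye=im['eye'],rot=im['rotation'],frame=im['frame']); return im
E
python3 - <<'E'
from h import *
for n in('top','side'):
    im=snap(n,n+'0'); print(n,im['camera_matrix'],im['D'],im['eye'],im['rotation'])
print(bot.sense())
E
```

```text
pics
top [[490.22271052   0.         281.10398687]
 [  0.         490.22271052 206.07761661]
 [  0.           0.           1.        ]] [0.00942344 0.         0.         0.         0.        ] [ 464.39069298  -10.78396394 1302.83570607] [ 0.70852936 -0.70472784  0.02742614 -0.02434379]
side [[470.07483323   0.         276.23950519]
 [  0.         470.07483323 208.35504221]
 [  0.           0.           1.        ]] [0.04281477 0.         0.         0.         0.        ] [-127.03387852 -818.16944386  713.0668423 ] [ 0.81252723 -0.28813682  0.18063415 -0.47344269]
{'t': 0.1, 'q': array([ 1.09038634e+00,  2.59117667e-01,  2.08352194e-02,  1.33370986e+00,
       -2.42626484e-05,  1.41818426e+00]), 'joint_vel': array([-5.88338452e-04, -9.01078529e-05,  9.19153676e-04,  6.37714445e-04,
        1.50142288e-04,  1.63013280e-03]), 'effort': array([ 4.21404635e-03, -5.56692052e+01,  3.45072949e+01,  1.16213769e-02,
       -2.01166768e-04, -2.26492335e-05]), 'ee_pos': array([176.97377673, 520.47587366, 230.73557397]), 'tcp_rot': array([ 1.63166109e-01,  9.86598431e-01, -5.72062664e-04, -1.74597537e-04]), 'force': array([ 0.56220726, -0.24250368, -0.9051913 ]), 'wrist_torque': array([ 0.02851585,  0.02080091, -0.01008674]), 'gripper_force': 0.0, 'finger_gap': 85.04289324184175}
```

View pics/top0.png

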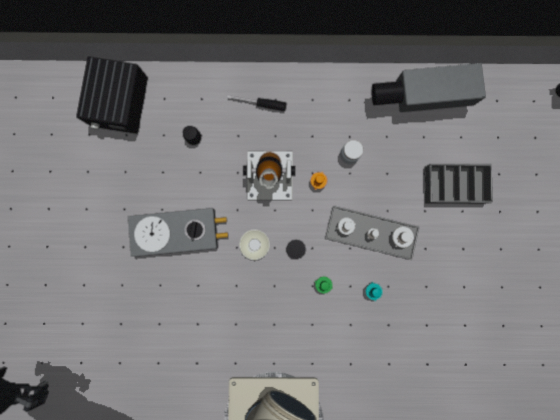

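View pics/side0.png

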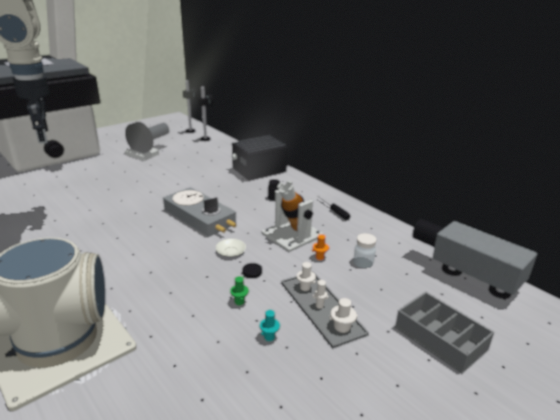

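The top view has world +x up and +y to the left. These could be taken for the stopper:
- white in the tray at (346,226), (372,234) and (403,237)
- orange (319,181), green (324,285) and turquoise (374,291), all ruled out by colour

By flange size, (346,226) looks like the middle one, (372,234) small and (403,237) large. I'll check this in a close crop.

```bash
python3 - <<'E'
from h import *
t=cv2.imread('pics/top0.png'); s=cv2.imread('pics/side0.png')
def crop(im,x,y,w,h,k): return cv2.resize(im[y:y+h,x:x+w],(w*k,h*k),interpolation=cv2.INTER_CUBIC)
a=crop(t,325,200,100,62,4); b=crop(t,235,145,75,62,5)[:248*5//4]; 
c=crop(t,125,200,110,65,4); d=crop(s,240,170,100,75,4)
o=np.zeros((600,800,3),np.uint8)
o[:248,:400]=a; o[:310,410:785]=b; o[255:515,:440][:,:400]=c[:,:400]; o[312:600,410:800]=d[:288,:390]
cv2.imwrite('pics/c1.png',o)
E
```

```text
(no output)
```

View pics/c1.png

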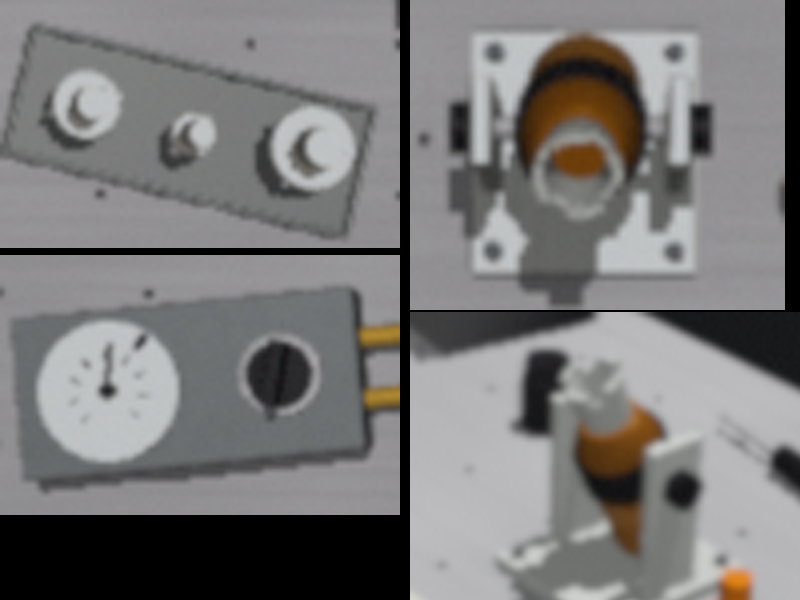

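The crop shows the middle stopper's flange at (346.5,226), about 17 px across (44 mm). The small one is at (372.5,233), and the large one at (403,237) is about 21 px across (54 mm). The mouth is at about (268.6,179.4), leaning towards the robot. The gauge centre is at (151.8,233.8) and the knob at (194.8,229.3).

```bash
cat >> h.py <<'E'
from scipy.optimize import least_squares
def load(f): return np.load(f'pics/{f}.npz')
def proj(P,c):
    Rc=R.from_quat(c['rot']).as_matrix().T
    return cv2.projectPoints(np.atleast_2d(np.asarray(P,float)),cv2.Rodrigues(Rc)[0],-Rc@c['eye'],c['K'],c['D'])[0][:,0]
def ray(p,c):
    u=cv2.undistortPoints(np.array([[p]],float),c['K'],c['D'])[0,0]
    return c['eye'],R.from_quat(c['rot']).apply([u[0],u[1],1])
def atz(p,c,z):
    e,d=ray(p,c); return e+d*(z-e[2])/d[2]
def tri(p1,c1,p2,c2):
    e1,d1=ray(p1,c1);e2,d2=ray(p2,c2)
    A=np.c_[d1,-d2]; s=np.linalg.lstsq(A,e2-e1,rcond=None)[0]
    a=e1+s[0]*d1;b=e2+s[1]*d2; return (a+b)/2,np.linalg.norm(a-b)
E
python3 - <<'E'
from h import *
np.set_printoptions(precision=2,suppress=True)
T=load('top0');S=load('side0')
print('flange',atz((346.5,226),T,41),'grip',atz((348.75,226.2),T,73), 'side fl',atz((306,281),S,38),'grip',atz((307,265),S,73))
tr=[(37,25),(375,105),(345,238),(3,155)]
c=np.array([atz((325+x/4,200+y/4),T,10) for x,y in tr]);print('tray',c,c.mean(0))
for n,p in dict(small=(372.5,233),large=(403,237)).items(): print(n,atz(p,T,41))
print('mouth',tri((268.6,179.4),T,(285,187),S))
st=[(472,32),(698,32),(698,273),(472,273)]
c=np.array([atz((235+(x-410)/5,145+y/5),T,12) for x,y in st]);print('stand',c,c.mean(0))
va=[(10,318),(350,288),(368,450),(25,480)]
f=lambda x,y,z:atz((125+x/4,200+(y-255)/4),T,z)
c=np.array([f(x,y,45) for x,y in va]);print('valve',c,c.mean(0))
g=f(107,390,47);k=f(279,372,84);n=f(110,345,48)-g;m0=f(135,348,47)-g;m1=f(147,335,47)-g
print('g',g,'k',k,'knob bar',f(284,343,84),f(270,412,84),'needle',n,np.linalg.norm(n),'mark',m0,m1)
a=lambda v:np.arctan2(v[1],v[0])
print(a(n),a(m0),a(m1),a(m1-m0))
E
```

```text
flange [ 506.48 -184.67   41.  ] grip [ 504.95 -185.9    73.  ] side fl [ 492.66 -202.6    38.  ] grip [ 502.83 -192.44   73.  ]
tray [[ 559.57 -156.76   10.  ]
 [ 507.91 -379.53   10.  ]
 [ 420.56 -358.48   10.  ]
 [ 473.67 -134.14   10.  ]] [ 490.43 -257.23   10.  ]
small [ 488.85 -251.47   41.  ]
large [ 479.02 -329.78   41.  ]
mouth (array([610.73,  14.33, 159.04]), np.float64(0.6246780646809144))
stand [[704.48  74.27  12.  ]
 [705.21 -46.01  12.  ]
 [576.44 -46.46  12.  ]
 [575.77  72.96  12.  ]] [640.48  13.69  12.  ]
valve [[529.64 377.53  45.  ]
 [550.11 160.24  45.  ]
 [446.48 147.14  45.  ]
 [426.4  365.07  45.  ]] [488.16 262.49  45.  ]
g [483.86 313.88  47.  ] k [494.97 198.13  84.  ] knob bar [512.98 195.36  84.  ] [470.19 203.24  84.  ] needle [28.7  -1.46  1.  ] 28.752956522893143 mark [ 26.9 -17.2   0. ] [ 35.26 -24.66   0.  ]
-0.05087529931826425 -0.5687810058750487 -0.610332380154923 -0.7289838440573316
```

```bash
python3 - <<'E'
from h import *
t=cv2.imread('pics/top0.png'); s=cv2.imread('pics/side0.png')
def crop(im,x,y,w,h,k): return cv2.resize(im[y:y+h,x:x+w],(w*k,h*k),interpolation=cv2.INTER_CUBIC)
o=np.zeros((600,800,3),np.uint8)
o[:390,:390]=crop(t,249,152,39,39,10); o[:390,400:800]=crop(s,264,170,40,39,10)
o[400:600,:200]=crop(t,334,214,25,25,8);o[400:600,210:410]=crop(s,292,256,25,25,8);o[400:600,420:800]=crop(t,134,215,76,40,5)
cv2.imwrite('pics/c2.png',o)
E
```

```text
(no output)
```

View pics/c2.png

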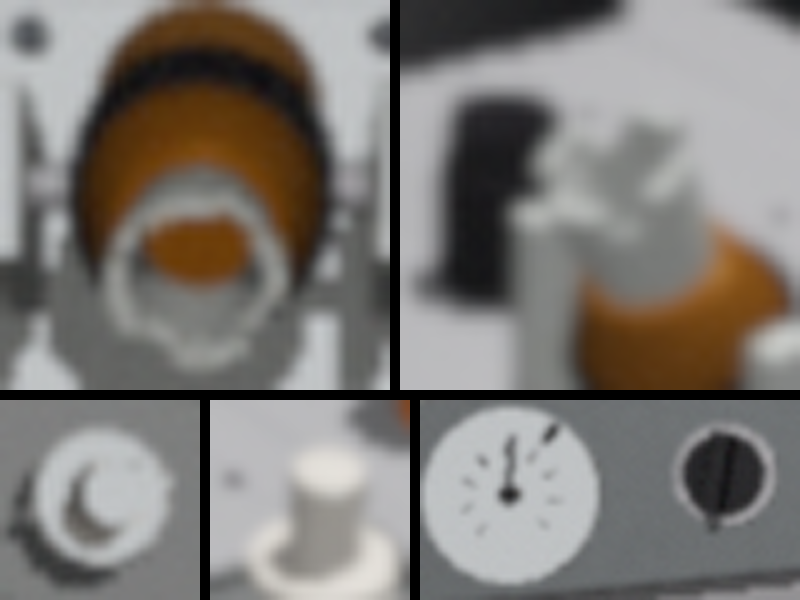

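The top crop shows the collar ring centred at about (268.3,179.7), and the side crop puts it at about (284.8,187.4). A lug bump shows on the flange's right side. I'll fit a model and unwrap the collar.

```bash
python3 - <<'E'
from h import *
np.set_printoptions(precision=2,suppress=True,linewidth=150)
T=load('top0');S=load('side0')
st=[(472,32),(698,32),(698,273),(472,273)]
px=np.array([(235+(x-410)/5-.4,145+y/5-.4) for x,y in st])
loc=np.array([[65,60,12],[65,-60,12],[-65,-60,12],[-65,60,12.]])
def fr(p):
    Rz=R.from_euler('z',p[2]); B=Rz*R.from_euler('y',-p[3]); piv=np.array([p[0],p[1],95]); return Rz,B,piv
def mouth(p): Rz,B,piv=fr(p); return piv+B.apply([0,0,78])
def res(p,w=1):
    Rz,B,piv=fr(p); P=Rz.apply(loc)+[p[0],p[1],0]
    pv=np.array([[0,48,95],[0,-48,95.]]);PV=Rz.apply(pv)+[p[0],p[1],0]
    return np.r_[(proj(P,T)-px).ravel()/1.0, ((proj(PV,T)-[[252.5,169.4],[285,169.4]])[:,1]), 2*(proj(mouth(p),T)[0]-[268.25,179.7]), w*(proj(mouth(p),S)[0]-[284.8,187.4])]
for w in(0,1):
    f=least_squares(res,[640,14,0,.4],args=(w,)); print(f.x,mouth(f.x),f.fun)
p=f.x; Rz,B,piv=fr(p)
print('axis',B.apply([0,0,1]))
# unwrap
for nm,c in(('T',T),('S',S)):
    g=c['frame'].mean(2).astype(np.float32)
    a=np.arange(0,360,6)
    for r,h in((19,0),(19.5,-1)):
        P=mouth(p)+B.apply(np.c_[r*np.cos(np.radians(a)),r*np.sin(np.radians(a)),0*a+h])
        q=proj(P,c).astype(np.float32); v=cv2.remap(g,q[:,:1],q[:,1:],cv2.INTER_CUBIC)[:,0]
        print(nm,r); print(v.round().astype(int).reshape(4,15)); print('sum4',v.reshape(4,15).sum(0).round())
E
```

```text
[642.5   14.9    0.01   0.44] [609.42  14.7  165.64] [ 0.03 -0.59 -0.08 -0.58  0.03 -0.14 -0.18 -0.12  0.67  0.67  0.09 -0.   -0.   -0.  ]
[642.9   14.65   0.01   0.45] [608.76  14.42 165.13] [ 0.1  -0.72 -0.01 -0.75  0.15 -0.3  -0.06 -0.25  0.53  0.5   0.34  0.61 -0.2  -2.29]
axis [-0.44 -0.    0.9 ]
T 19
[[147 147 144 142 137 134 128 114 118 129 129 119 125 138 146]
 [145 147 148 148 146 145 133 120 111 105 108 115 128 141 144]
 [143 144 146 144 138 136 125 107 100 103 102  91  96 113 126]
 [138 142 137 134 136 137 131 124 121 123 122 119 123 135 142]]
sum4 [572. 580. 576. 568. 558. 552. 518. 464. 450. 459. 460. 444. 472. 526. 559.]
T 19.5
[[148 148 145 144 142 137 132 121 125 135 136 124 124 137 146]
 [145 147 148 147 146 146 134 120 110 104 106 113 126 140 144]
 [142 143 145 143 135 134 121 104 100 102 100  87  95 109 121]
 [132 134 129 129 129 130 125 122 123 130 131 130 132 139 144]]
sum4 [567. 572. 567. 562. 551. 547. 512. 467. 458. 470. 473. 454. 478. 525. 554.]
S 19
[[188 187 186 185 185 185 185 184 184 182 177 174 175 175 168]
 [154 148 143 146 149 148 143 135 126 116 115 126 140 156 170]
 [178 181 180 180 178 174 165 153 142 132 129 132 142 157 165]
 [171 171 171 169 168 167 163 159 156 158 163 171 177 182 186]]
sum4 [691. 687. 680. 680. 681. 675. 655. 632. 608. 588. 584. 603. 634. 669. 690.]
S 19.5
[[187 188 186 185 184 184 183 184 184 182 177 175 176 176 168]
 [155 151 147 152 152 149 139 129 118 109 113 127 146 161 172]
 [177 179 179 178 177 173 165 154 143 134 130 132 141 156 168]
 [174 175 174 174 174 173 169 165 161 160 162 168 175 180 185]]
sum4 [693. 693. 685. 688. 687. 679. 657. 632. 606. 585. 583. 601. 638. 673. 693.]
```

```bash
python3 - <<'E'
from h import *
np.set_printoptions(precision=2,suppress=True,linewidth=150)
T=load('top0');S=load('side0')
print(atz((346.4,225.7),T,41),atz((347.9,225.4),T,73),atz((305.3,274.7),S,41),atz((306.6,264.0),S,73))
print(tri((346.4,225.7),T,(305.3,274.7),S),tri((347.9,225.4),T,(306.6,264.0),S))
s=bot.sense();r=R.from_quat(s['tcp_rot']);print(s['ee_pos'],r.as_matrix())
# flange unwrapped for lug
g=T['frame'].mean(2).astype(np.float32);a=np.arange(0,360,10);c=atz((346.4,225.7),T,38)
q=proj(np.c_[c[0]+24*np.cos(np.radians(a)),c[1]+24*np.sin(np.radians(a)),0*a+36],T).astype(np.float32)
print(np.c_[a,cv2.remap(g,q[:,:1],q[:,1:],cv2.INTER_CUBIC)[:,0]].T.astype(int))
E
```

```text
[ 507.26 -184.41   41.  ] [ 506.94 -183.78   73.  ] [ 504.84 -186.87   41.  ] [ 504.77 -189.01   73.  ]
(array([ 507.24, -184.66,   38.57]), np.float64(0.26163648275412094)) (array([ 507.72, -184.87,   69.25]), np.float64(1.7108035007738545))
[176.97 520.48 230.74] [[-0.95  0.32 -0.  ]
 [ 0.32  0.95 -0.  ]
 [ 0.   -0.   -1.  ]]
[[  0  10  20  30  40  50  60  70  80  90 100 110 120 130 140 150 160 170 180 190 200 210 220 230 240 250 260 270 280 290 300 310 320 330 340 350]
 [137 138 137 136 135 132 129 113  87  83 107  93  78  84  80  77  70  76  76 102 117 123 121 127 123 127 130 127 140 142 131 133 130 134 131 138]]
```

drive_tool:
  targets:
    - [[-0.048,-0.002,0,0,0,5.07,0.6],[-0.048,-0.002,0,0,0,5.07,0.6],[-0.048,-0.002,0,0,0,5.07,0.6],[-0.048,-0.002,0,0,0,5.07,0.6],[-0.048,-0.002,0,0,0,5.07,0.6]]
  grip_force: 40

```text
t: 0.6
ee_pos: [382.2, 395.7, 230.7]
tcp_rot: [0.377, 0.926, -0.0, -0.0]
force: [0.2, 1.3, -0.0]
finger_gap: 50.9
gripper_force: 0.0
```

drive_tool:
  targets:
    - [[-0.048,-0.002,0,0,0,5.07,0.6],[-0.048,-0.002,0,0,0,5.07,0.6],[-0.048,-0.002,0,0,0,5.07,0.6],[-0.048,-0.002,0,0,0,5.07,0.6],[-0.048,-0.002,0,0,0,5.07,0.6]]

```text
t: 1.1
ee_pos: [512.6, 196.0, 230.8]
tcp_rot: [0.571, 0.821, -0.0, -0.0]
force: [1.1, -0.7, 0.3]
finger_gap: 51.2
gripper_force: 0.0
```

drive_tool:
  targets:
    - [[-0.048,-0.002,0,0,0,5.07,0.6],[-0.048,-0.002,0,0,0,5.07,0.6],[-0.048,-0.002,0,0,0,5.07,0.6],[-0.048,-0.002,0,0,0,5.07,0.6],[0,0,0,0,0,0,0.6]]

```text
t: 1.6
ee_pos: [546.9, 4.7, 230.6]
tcp_rot: [0.709, 0.706, -0.001, 0.0]
force: [-0.1, -0.0, 0.1]
finger_gap: 51.2
gripper_force: 0.0
```

```bash
cat >> h.py <<'E'
np.set_printoptions(precision=4,suppress=True,linewidth=160)
def goal(pos,ydeg,B=R.identity()):
    # tool z = -B z, tool y at ydeg in B xy; TCP target pos
    a=np.radians(ydeg); y=np.array([np.cos(a),np.sin(a),0]); z=np.array([0,0,-1.]); x=np.cross(y,z)
    Rt=B*R.from_matrix(np.c_[x,y,z]); s=bot.sense(); r=R.from_quat(s['tcp_rot'])
    d=r.inv().apply(np.asarray(pos)-s['ee_pos'])/1000; w=np.degrees((r.inv()*Rt).as_rotvec())
    print('t',s['t'],'pos',s['ee_pos'],'F',s['force'],'gap',s['finger_gap'],'q',s['q'])
    print('tool shift m',d,'turn deg',w); return d,w
E
python3 -c "
from h import *
goal([507,-184.7,100],-13)"
```

```text
t 1.6 pos [546.8821   4.6894 230.6089] F [-0.0629 -0.0038  0.1398] gap 51.18027425990334 q [-0.1442  0.2541  0.0137  1.3312 -0.0012  1.431 ]
tool shift m [-0.1894 -0.0389  0.1309] turn deg [-0.0506  0.0684 12.747 ]
```

drive_tool:
  targets:
    - [[-0.048,-0.01,0,0,0,0,0.6],[-0.048,-0.01,0,0,0,0,0.6],[-0.047,-0.01,0,0,0,0,0.6],[-0.0464,-0.0089,0,0,0,0,0.6],[0,0,0.04,0,0,6.4,0.6]]

```text
t: 2.1
ee_pos: [509.8, -185.4, 194.3]
tcp_rot: [0.745, 0.667, 0.001, 0.004]
force: [1.1, -0.9, -0.9]
finger_gap: 50.9
gripper_force: 0.0
```

drive_tool:
  targets:
    - [[0,0,0.045,0,0,6.35,0.6],[0,0,0.0459,0,0,0,0.6],[0,0,0,0,0,0,0.6],[0,0,0,0,0,0,0.6]]

```text
t: 2.5
ee_pos: [508.6, -179.5, 100.9]
tcp_rot: [0.78, 0.626, -0.0, -0.001]
force: [-0.3, -0.5, 0.2]
finger_gap: 51.3
gripper_force: 0.0
```

```bash
python3 - <<'E'
from h import *
goal([507,-184.7,46],-13)
t=snap('top','t1')['frame'][:,:,::-1];s=snap('side','s1')['frame'][:,:,::-1]
o=np.hstack([cv2.resize(t[195:255,320:380],(390,400),interpolation=2),cv2.resize(s[230:300,270:340],(400,400),interpolation=2)]);cv2.imwrite('pics/c3.png',o)
E
```

```text
t 2.5 pos [ 508.5553 -179.5031  100.9427] F [-0.2744 -0.4739  0.2321] gap 51.33848969141338 q [-0.495   0.3129 -0.2461  1.0131 -0.      1.2933]
tool shift m [-0.0054 -0.0003  0.0549] turn deg [-0.0752 -0.0209  0.5428]
```

View pics/c3.png

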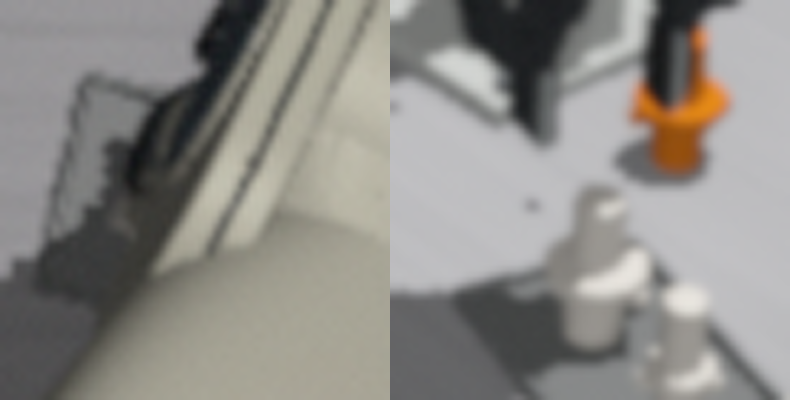

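The side view shows the two fingers straddling the middle stopper, whose grip top is at crop (603,205). Next: shift, descend and grip.

drive_tool:
  targets:
    - [[-0.0054,-0.0003,0.015,0,0,0.5,0.6],[0,0,0.02,0,0,0,0.6],[0,0,0.02,0,0,0,0.6],[0,0,0,0,0,0,0.6],[0,0,0,0,0,0,0.6]]

```text
t: 3.1
ee_pos: [508.1, -185.4, 47.2]
tcp_rot: [0.783, 0.623, 0.0, 0.001]
force: [1.0, -0.2, 0.1]
finger_gap: 51.3
gripper_force: 0.0
```

drive_tool:
  targets:
    - [[0,0,0,0,0,0,0],[0,0,0,0,0,0,0],[0,0,0,0,0,0,0],[0,0,0,0,0,0,0],[0,0,0,0,0,0,0]]
  grip_force: 50

```text
t: 3.6
ee_pos: [507.8, -185.4, 46.9]
tcp_rot: [0.783, 0.622, 0.0, 0.001]
force: [-1.1, 0.5, 7.6]
finger_gap: 20.1
gripper_force: 48.6
```

drive_tool:
  targets:
    - [[0,0,0,0,0,0,0],[0,0,0,0,0,0,0],[0,0,0,0,0,0,0]]

```text
t: 3.9
ee_pos: [507.8, -185.4, 46.9]
tcp_rot: [0.783, 0.622, 0.001, 0.001]
force: [-1.2, 0.9, 7.6]
finger_gap: 20.6
gripper_force: 48.6
```

drive_tool:
  targets:
    - [[0,0,-0.03,0,0,0,0],[0,0,-0.045,0,0,0,0],[0,0,-0.045,0,0,0,0],[0,0,-0.045,0,0,0,0],[0,0,-0.045,0,0,0,0]]

```text
t: 4.4
ee_pos: [506.7, -184.8, 258.1]
tcp_rot: [0.783, 0.622, 0.0, 0.001]
force: [0.8, -0.4, -1.6]
finger_gap: 20.1
gripper_force: 49.0
```

```bash
cat >> h.py <<'E'
B=R.from_euler('z',0.01)*R.from_euler('y',-0.445)
M=np.array([609.3,14.6,165.5]); AX=B.apply([0,0,1])
def steps(pos,ydeg,n,B=B):
    d,w=goal(pos,ydeg,B)
    s=bot.sense();r=R.from_quat(s['tcp_rot'])
    # constant screw: find per-row body shift/turn
    T=np.eye(4);T[:3,:3]=R.from_rotvec(np.radians(w)).as_matrix();T[:3,3]=d
    from scipy.linalg import logm,expm
    X=expm(logm(T).real/n); print(n,'rows of shift',X[:3,3],'turn',np.degrees(R.from_matrix(X[:3,:3]).as_rotvec()))
E
python3 -c "
from h import *
steps(M+AX*57+[-20,0,30],28,8)
steps(M+AX*57+[-20,0,30],28,10)
s=snap('side','s2')['frame'][:,:,::-1];cv2.imwrite('pics/c4.png',cv2.resize(s[100:250,200:400],(800,600),interpolation=2))
print(proj(bot.sense()['ee_pos'],load('s2')))
"
```

```text
t 4.4 pos [ 506.6921 -184.7829  258.1418] F [ 0.7683 -0.3545 -1.596 ] gap 20.138576795374068 q [-0.5053  0.2332  0.0549  1.3912 -0.      1.2926]
tool shift m [0.2071 0.0117 0.0111] turn deg [-25.7949  -3.227  -40.8785]
8 rows of shift [0.0248 0.0093 0.0015] turn [-3.2244 -0.4034 -5.1098]
t 4.4 pos [ 506.6921 -184.7829  258.1418] F [ 0.7683 -0.3545 -1.596 ] gap 20.138576795374068 q [-0.5053  0.2332  0.0549  1.3912 -0.      1.2926]
tool shift m [0.2071 0.0117 0.0111] turn deg [-25.7949  -3.227  -40.8785]
10 rows of shift [0.0197 0.0076 0.0012] turn [-2.5795 -0.3227 -4.0879]
[[311.4483 188.6824]]
```

View pics/c4.png

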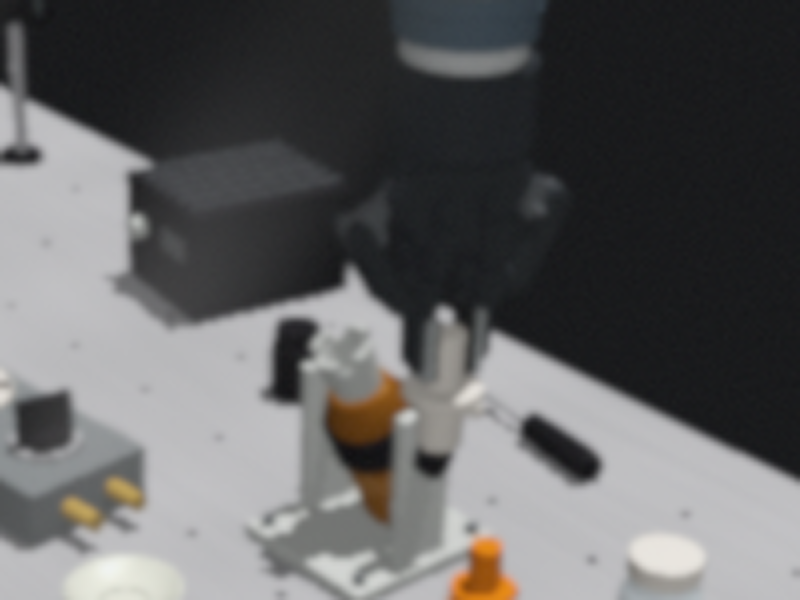

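The stopper is held upright: flange at crop (440,400), plug pointing down. Now tilt and move to above the mouth.

drive_tool:
  targets:
    - [[0.0197,0.0076,0.0012,-2.58,-0.32,-4.09,0],[0.0197,0.0076,0.0012,-2.58,-0.32,-4.09,0],[0.0197,0.0076,0.0012,-2.58,-0.32,-4.09,0],[0.0197,0.0076,0.0012,-2.58,-0.32,-4.09,0],[0.0197,0.0076,0.0012,-2.58,-0.32,-4.09,0]]

```text
t: 4.95
ee_pos: [553.7, -89.8, 251.3]
tcp_rot: [0.654, 0.748, 0.059, 0.097]
force: [-0.9, 0.3, -1.0]
finger_gap: 20.1
gripper_force: 49.2
```

drive_tool:
  targets:
    - [[0.0197,0.0076,0.0012,-2.58,-0.32,-4.09,0],[0.0197,0.0076,0.0012,-2.58,-0.32,-4.09,0],[0.0197,0.0076,0.0012,-2.58,-0.32,-4.09,0],[0.0197,0.0076,0.0012,-2.58,-0.32,-4.09,0],[0.0197,0.0076,0.0012,-2.58,-0.32,-4.09,0]]

```text
t: 5.45
ee_pos: [564.8, 14.7, 245.1]
tcp_rot: [0.497, 0.839, 0.115, 0.189]
force: [0.9, 0.5, -0.8]
finger_gap: 20.5
gripper_force: 49.1
```

drive_tool:
  targets:
    - [[0,0,0,0,0,0,0],[0,0,0,0,0,0,0],[0,0,0,0,0,0,0]]

```text
t: 5.75
ee_pos: [565.3, 13.2, 245.0]
tcp_rot: [0.499, 0.838, 0.115, 0.188]
force: [0.4, -0.3, 0.7]
finger_gap: 20.8
gripper_force: 49.1
```

```bash
python3 -c "
from h import *
steps(M+AX*48,28,3)"
```

```text
t 5.75 pos [565.2888  13.1702 245.0234] F [ 0.4407 -0.3354  0.7123] gap 20.75657893933258 q [-0.1648  0.005  -0.345   0.7827  0.0752  0.9253]
tool shift m [-0.0017  0.0054  0.0427] turn deg [-0.0351 -0.0438 -0.0763]
3 rows of shift [-0.0006  0.0018  0.0142] turn [-0.0117 -0.0146 -0.0254]
```

drive_tool:
  targets:
    - [[-0.0006,0.0018,0.0142,0,0,0,0],[-0.0006,0.0018,0.0142,0,0,0,0],[-0.0006,0.0018,0.0142,0,0,0,0],[0,0,0,0,0,0,0],[0,0,0,0,0,0,0]]

```text
t: 6.25
ee_pos: [588.5, 14.4, 208.4]
tcp_rot: [0.499, 0.839, 0.114, 0.188]
force: [0.2, -0.1, -0.6]
finger_gap: 20.1
gripper_force: 49.1
```

```bash
python3 -c "
from h import *
goal(M+AX*48,28,B)
a=snap('side','s3')['frame'][:,:,::-1];b=snap('top','t3')['frame'][:,:,::-1]
o=np.hstack([cv2.resize(a[155:225,255:325],(400,400),interpolation=2),cv2.resize(b[145:215,235:305],(400,400),interpolation=2)])
cv2.imwrite('pics/c5.png',o)
s=bot.sense();r=R.from_quat(s['tcp_rot'])
for d in (0,11.9,41.9): print(d,(proj(s['ee_pos']+r.apply([0,0,d]),load('s3'))-[255,155])*400/70)
print((proj(M,load('s3'))-[255,155])*400/70)
"
```

```text
t 6.25 pos [588.4612  14.3809 208.3826] F [ 0.2461 -0.0649 -0.6034] gap 20.076971526094958 q [-0.1539  0.0661 -0.3768  0.6901  0.0707  0.9348]
tool shift m [-0.0002  0.0003 -0.0003] turn deg [-0.0815 -0.0886 -0.0605]
0 [[137.4814  96.0506]]
11.9 [[145.5114 114.8385]]
41.9 [[165.281 161.089]]
[[169.7989 170.8882]]
```

View pics/c5.png

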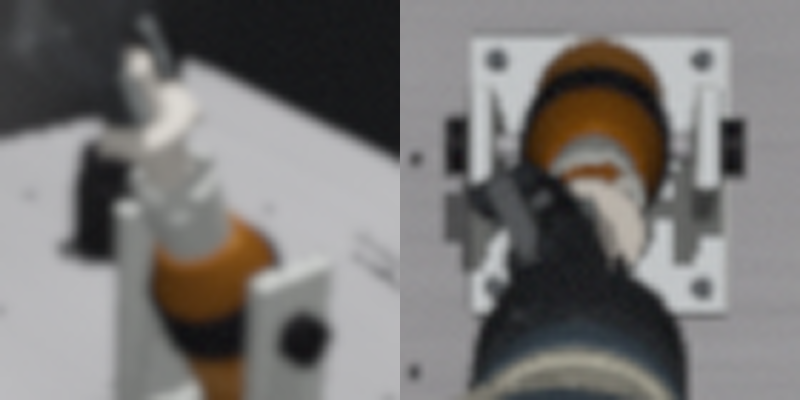

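```bash
python3 -c "
from h import *
S=load('s3')
for th in (.3,.4,.45,.5,.6):
    a=np.array([-np.sin(th),0,np.cos(th)]); p=proj([M,M-a*30,M-a*78],S); q=(p-[255,155])*400/70
    print(th,q.round().tolist(),((p[1]-p[0])[0]/(p[1]-p[0])[1]).round(3), 'pivot',M-a*78)
a=S['frame'][:,:,::-1]
cv2.imwrite('pics/c6.png',cv2.resize(a[168:218,268:318],(600,600),interpolation=2))
"
```

```text
0.3 [[170.0, 171.0], [182.0, 221.0], [202.0, 298.0]] 0.252 pivot [632.3506  14.6     90.9838]
0.4 [[170.0, 171.0], [187.0, 217.0], [213.0, 288.0]] 0.371 pivot [639.6746  14.6     93.6572]
0.45 [[170.0, 171.0], [189.0, 215.0], [219.0, 283.0]] 0.439 pivot [643.2273  14.6     95.2651]
0.5 [[170.0, 171.0], [191.0, 213.0], [225.0, 278.0]] 0.513 pivot [646.6952  14.6     97.0486]
0.6 [[170.0, 171.0], [196.0, 209.0], [235.0, 266.0]] 0.686 pivot [653.3421  14.6    101.1238]
```

View pics/c6.png

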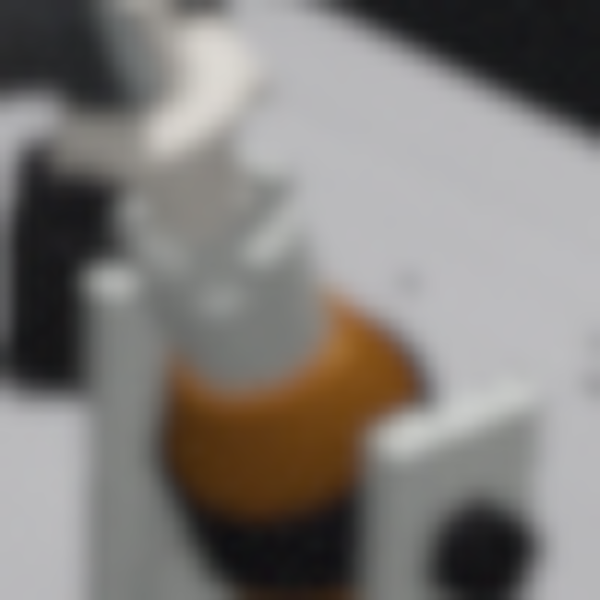

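The crop shows the plug foot right at the mouth, centred sideways. The neck looks slightly less tilted than the tool, so I'll refine the tilt by fitting the collar's circles to image gradients, with the pivot constrained to the stand.

```bash
cat > fit.py <<'E'
from h import *
C=[]
for f in('top0','side0'):
    c=load(f); g=cv2.GaussianBlur(c['frame'].mean(2).astype(np.float32),(0,0),.8)
    C.append((c,cv2.Sobel(g,cv2.CV_32F,1,0)/8,cv2.Sobel(g,cv2.CV_32F,0,1)/8))
t=np.radians(np.arange(0,360,4)); 
k=np.abs(((np.degrees(t)-55+45)%90)-45)>17   # off the slots
def score(m,th,per=False):
    Bq=R.from_euler('y',-th); out=[]
    for (c,gx,gy),use in zip(C,((1,1),(1,1))):
        v=0
        for r in(21,16.5):
            circ=lambda rr:proj(m+Bq.apply(np.c_[rr*np.cos(t),rr*np.sin(t),0*t])[k],c).astype(np.float32)
            q=circ(r);n=circ(r+1)-q;n/=np.linalg.norm(n,axis=1)[:,None]
            d=cv2.remap(gx,q[:,:1],q[:,1:],1)[:,0]*n[:,0]+cv2.remap(gy,q[:,:1],q[:,1:],1)[:,0]*n[:,1]
            v+=np.minimum(np.abs(d),12).mean()
        out.append(v)
    return out if per else sum(out)
best=[]
for th in np.arange(.28,.62,.02):
  for x0 in np.arange(636,646,1):
    for y in np.arange(12,18,1):
      m=np.array([x0-78*np.sin(th),y,95+78*np.cos(th)]); best.append((score(m,th),th,x0,y))
best.sort(reverse=True)
for b in best[:8]: print(np.array(b))
for th in np.arange(.28,.62,.04): print(th.round(2),np.array(max(b for b in best if abs(b[1]-th)<.011)))
E
python3 fit.py
```

```text
[ 37.4464   0.52   645.      14.    ]
[ 37.3535   0.52   645.      15.    ]
[ 36.845   0.52  644.     15.   ]
[ 36.8025   0.52   644.      14.    ]
[ 36.7909   0.5    643.      14.    ]
[ 36.7202   0.5    643.      15.    ]
[ 36.6071   0.5    644.      14.    ]
[ 36.5849   0.36   637.      15.    ]
0.28 [ 30.0575   0.28   636.      17.    ]
0.32 [ 31.8668   0.32   636.      16.    ]
0.36 [ 36.5849   0.36   637.      15.    ]
0.4 [ 36.4879   0.4    636.      14.    ]
0.44 [ 36.4046   0.44   639.      14.    ]
0.48 [ 36.3728   0.48   642.      15.    ]
0.52 [ 37.4464   0.52   645.      14.    ]
0.56 [ 32.0391   0.56   645.      14.    ]
0.6 [ 27.6289   0.6    637.      12.    ]
```

drive_tool:
  targets:
    - [[0,0,0.005,0,0,0,0],[0,0,0.005,0,0,0,0],[0,0,0,0,0,0,0]]

```text
t: 6.65
ee_pos: [592.4, 15.1, 198.7]
tcp_rot: [0.498, 0.839, 0.115, 0.187]
force: [0.8, -0.6, -1.3]
finger_gap: 20.5
gripper_force: 49.1
```

drive_tool:
  targets:
    - [[0,0,0.004,0,0,0,0],[0,0,0.004,0,0,0,0],[0,0,0,0,0,0,0]]

```text
t: 6.95
ee_pos: [595.9, 15.1, 191.4]
tcp_rot: [0.498, 0.839, 0.115, 0.187]
force: [-0.5, -0.1, -0.3]
finger_gap: 20.3
gripper_force: 49.1
```

```bash
cat >> h.py <<'E'
def st():
    s=bot.sense();r=R.from_quat(s['tcp_rot']);d=s['ee_pos']-M
    print('t',s['t'],'height along axis',AX@d-11.9,'lateral(B xy)',B.inv().apply(d)[:2],'F tool',r.inv().apply(s['force']),'tau tool',r.inv().apply(s['wrist_torque']),'tau w',s['wrist_torque'],'gap',s['finger_gap'])
E
python3 -c "
from h import *
st()"
```

```text
t 6.95 height along axis 17.255525497258084 lateral(B xy) [-0.9046  0.6722] F tool [ 0.2081 -0.5823  0.092 ] tau tool [ 0.3835  0.2076 -0.0437] tau w [-0.0204  0.4359  0.0414] gap 20.34447732742833
```

No contact yet, with the plug 13 mm in. Continue.

drive_tool:
  targets:
    - [[0,0,0.004,0,0,0,0],[0,0,0,0,0,0,0]]

```text
t: 7.15
ee_pos: [597.7, 15.1, 188.0]
tcp_rot: [0.498, 0.839, 0.115, 0.188]
force: [-0.4, 0.5, -1.1]
finger_gap: 20.1
gripper_force: 49.1
```

drive_tool:
  targets:
    - [[0,0,0.003,0,0,0,0],[0,0,0,0,0,0,0]]

```text
t: 7.35
ee_pos: [599.0, 15.2, 185.4]
tcp_rot: [0.498, 0.839, 0.115, 0.188]
force: [0.0, 0.9, -0.5]
finger_gap: 20.4
gripper_force: 49.1
```

```bash
python3 -c "
from h import *
st()"
```

```text
t 7.35 height along axis 10.534860466573674 lateral(B xy) [-0.7076  0.6722] F tool [0.9066 0.2562 0.4605] tau tool [ 0.4333  0.2291 -0.0151] tau w [-0.0126  0.49    0.0136] gap 20.44324217214274
```

drive_tool:
  targets:
    - [[0,0,0.002,0,0,0,0],[0,0,0,0,0,0,0]]

```text
t: 7.55
ee_pos: [599.9, 15.2, 183.8]
tcp_rot: [0.498, 0.839, 0.115, 0.188]
force: [-0.1, -0.2, -0.7]
finger_gap: 20.3
gripper_force: 49.1
```

drive_tool:
  targets:
    - [[0,0,0.002,0,0,0,0],[0,0,0,0,0,0,0]]

```text
t: 7.75
ee_pos: [600.7, 15.1, 182.0]
tcp_rot: [0.498, 0.839, 0.115, 0.188]
force: [0.3, -0.0, -1.2]
finger_gap: 20.3
gripper_force: 49.1
```

```bash
python3 -c "
from h import *
st()"
```

```text
t 7.75 height along axis 6.7011984197432195 lateral(B xy) [-0.602   0.6266] F tool [ 0.0735 -0.1963  1.224 ] tau tool [ 0.4069  0.2316 -0.0287] tau w [-0.005   0.4679  0.0322] gap 20.273368929797325
```

drive_tool:
  targets:
    - [[0,0,0.0015,0,0,0,0],[0,0,0,0,0,0,0]]

```text
t: 7.95
ee_pos: [601.4, 15.1, 180.7]
tcp_rot: [0.498, 0.839, 0.115, 0.188]
force: [-0.2, -0.3, -0.2]
finger_gap: 20.5
gripper_force: 49.1
```

drive_tool:
  targets:
    - [[0,0,0.001,0,0,0,0],[0,0,0,0,0,0,0]]

```text
t: 8.15
ee_pos: [601.8, 15.2, 179.9]
tcp_rot: [0.498, 0.839, 0.115, 0.188]
force: [-0.7, -0.0, -1.2]
finger_gap: 20.3
gripper_force: 49.1
```

```bash
python3 -c "
from h import *
st()"
```

```text
t 8.15 height along axis 4.286733400227019 lateral(B xy) [-0.5785  0.6387] F tool [ 0.5282 -1.0268  0.7595] tau tool [0.3432 0.2196 0.0039] tau w [0.027  0.4064 0.0109] gap 20.332524356270824
```

drive_tool:
  targets:
    - [[0,0,0.001,0,0,0,0],[0,0,0,0,0,0,0]]

```text
t: 8.35
ee_pos: [602.2, 15.2, 178.9]
tcp_rot: [0.498, 0.839, 0.115, 0.188]
force: [-0.4, 0.1, -1.5]
finger_gap: 20.3
gripper_force: 49.1
```

drive_tool:
  targets:
    - [[0,0,0.001,0,0,0,0],[0,0,0,0,0,0,0]]

```text
t: 8.55
ee_pos: [602.7, 15.2, 178.0]
tcp_rot: [0.498, 0.839, 0.115, 0.188]
force: [0.3, 0.1, -0.7]
finger_gap: 20.8
gripper_force: 49.1
```

drive_tool:
  targets:
    - [[0,0,0.001,0,0,0,0],[0,0,0,0,0,0,0]]

```text
t: 8.75
ee_pos: [603.2, 15.2, 177.3]
tcp_rot: [0.498, 0.839, 0.115, 0.188]
force: [-0.3, -0.4, -0.1]
finger_gap: 20.3
gripper_force: 49.4
```

```bash
python3 -c "
from h import *
st()"
```

```text
t 8.75 height along axis 1.381224294731112 lateral(B xy) [-0.4644  0.6243] F tool [-0.1803 -0.4427 -0.0072] tau tool [0.4287 0.1903 0.014 ] tau w [-0.0289  0.4676 -0.0265] gap 20.340387968854934
```

drive_tool:
  targets:
    - [[0,0,0.001,0,0,0,0],[0,0,0,0,0,0,0]]

```text
t: 8.95
ee_pos: [603.4, 15.2, 177.1]
tcp_rot: [0.498, 0.839, 0.115, 0.188]
force: [-5.9, 0.1, 7.6]
finger_gap: 20.3
gripper_force: 50.6
```

drive_tool:
  targets:
    - [[0,0,0.001,0,0,0,0],[0,0,0,0,0,0,0]]

```text
t: 9.15
ee_pos: [603.5, 15.2, 177.0]
tcp_rot: [0.498, 0.839, 0.115, 0.189]
force: [-14.1, -0.8, 15.9]
finger_gap: 20.3
gripper_force: 51.7
```

```bash
python3 -c "
from h import *
st()"
```

```text
t 9.15 height along axis 0.9601090036571023 lateral(B xy) [-0.3151  0.6641] F tool [  2.2112  -5.5034 -20.4658] tau tool [ 1.5511  0.7464 -0.0742] tau w [-0.1122  1.7189  0.0379] gap 20.294417951421664
```

Firm contact (about 20 N) at about 1 mm from the computed home height. I need to tell whether it is home or the lugs are riding. I'll ease off and twist both ways to feel the slot walls.

drive_tool:
  targets:
    - [[0,0,-0.001,0,0,0,0],[0,0,0,0,0,0,0]]

```text
t: 9.35
ee_pos: [603.4, 15.2, 177.1]
tcp_rot: [0.498, 0.839, 0.115, 0.188]
force: [-7.9, 0.8, 10.2]
finger_gap: 20.2
gripper_force: 50.5
```

drive_tool:
  targets:
    - [[0,0,0,0,0,4,0],[0,0,0,0,0,0,0]]

```text
t: 9.55
ee_pos: [603.7, 15.1, 177.3]
tcp_rot: [0.528, 0.82, 0.122, 0.184]
force: [-6.0, -0.4, 9.3]
finger_gap: 20.4
gripper_force: 50.4
```

```bash
python3 -c "
from h import *
st()"
```

```text
t 9.55 height along axis 1.1160914905906356 lateral(B xy) [0.0576 0.5895] F tool [  0.2283  -1.4269 -10.9331] tau tool [0.8626 0.2873 0.12  ] tau w [-0.0357  0.9048 -0.1449] gap 20.39728370570934
```

drive_tool:
  targets:
    - [[0,0,0,0,0,5,0],[0,0,0,0,0,0,0]]

```text
t: 9.75
ee_pos: [603.5, 14.9, 177.1]
tcp_rot: [0.563, 0.796, 0.129, 0.179]
force: [-7.8, -0.9, 9.1]
finger_gap: 20.5
gripper_force: 50.5
```

```bash
python3 -c "
from h import *
st()"
```

```text
t 9.75 height along axis 1.0842261365881356 lateral(B xy) [-0.2193  0.3232] F tool [  0.2859  -3.2349 -11.5965] tau tool [ 1.2344 -0.0154 -0.3565] tau w [-0.5385  1.1577  0.1439] gap 20.497992046777608
```

drive_tool:
  targets:
    - [[0,0,0,0,0,-5,0],[0,0,0,0,0,-5,0],[0,0,0,0,0,0,0]]

```text
t: 10.05
ee_pos: [603.9, 15.1, 177.3]
tcp_rot: [0.489, 0.844, 0.113, 0.19]
force: [-5.2, 0.3, 8.0]
finger_gap: 20.5
gripper_force: 50.3
```

```bash
python3 -c "
from h import *
st()"
```

```text
t 10.05 height along axis 1.1233690506281668 lateral(B xy) [0.2034 0.5089] F tool [ 0.8882 -0.8665 -9.4803] tau tool [ 0.7451  0.2914 -0.0532] tau w [-0.1292  0.7914  0.0016] gap 20.519432693085147
```

drive_tool:
  targets:
    - [[0,0,0,0,0,-4,0],[0,0,0,0,0,0,0]]

```text
t: 10.25
ee_pos: [603.9, 15.1, 177.4]
tcp_rot: [0.46, 0.86, 0.107, 0.194]
force: [-5.6, -0.5, 8.7]
finger_gap: 20.6
gripper_force: 50.3
```

```bash
python3 -c "
from h import *
st()"
```

```text
t 10.25 height along axis 1.1224760584335272 lateral(B xy) [0.2675 0.5581] F tool [  0.3189  -1.2828 -10.289 ] tau tool [ 0.6644  0.3253 -0.0201] tau w [-0.0981  0.7332 -0.0205] gap 20.562146619971532
```

drive_tool:
  targets:
    - [[0,0,0,0,0,-4,0],[0,0,0,0,0,0,0]]

```text
t: 10.45
ee_pos: [603.9, 14.9, 177.3]
tcp_rot: [0.43, 0.875, 0.099, 0.197]
force: [-5.8, -1.0, 8.6]
finger_gap: 20.4
gripper_force: 50.3
```

```bash
python3 -c "
from h import *
st()"
```

```text
t 10.45 height along axis 1.1102546198845857 lateral(B xy) [0.2049 0.3584] F tool [  0.2193  -1.7924 -10.2689] tau tool [0.868  0.2229 0.0685] tau w [-0.2912  0.8237 -0.2108] gap 20.40052697446387
```

drive_tool:
  targets:
    - [[0,0,0,0,0,-3,0],[0,0,0,0,0,0,0]]

```text
t: 10.65
ee_pos: [603.8, 14.5, 177.3]
tcp_rot: [0.407, 0.886, 0.094, 0.2]
force: [-6.5, -2.8, 8.9]
finger_gap: 20.1
gripper_force: 50.4
```

```bash
python3 -c "
from h import *
st()"
```

```text
t 10.65 height along axis 1.1080843460582201 lateral(B xy) [ 0.113  -0.0349] F tool [ -0.7844  -3.3583 -10.8254] tau tool [1.1583 0.061  0.2378] tau w [-0.5371  0.9204 -0.5161] gap 20.06694427472124
```

drive_tool:
  targets:
    - [[0,0,0,0,0,-3,0],[0,0,0,0,0,0,0]]

```text
t: 10.85
ee_pos: [603.8, 14.6, 177.3]
tcp_rot: [0.384, 0.897, 0.089, 0.202]
force: [-5.5, -2.2, 8.5]
finger_gap: 20.3
gripper_force: 50.4
```

```bash
python3 -c "
from h import *
st()"
```

```text
t 10.85 height along axis 1.129504201270601 lateral(B xy) [0.1444 0.0489] F tool [ -0.6777  -2.4454 -10.0528] tau tool [1.0113 0.2477 0.2019] tau w [-0.3818  0.9041 -0.402 ] gap 20.296887022449027
```

Resistance appears both ways (about +8° and −11°) with a free play between, so the lugs are in slots. The moments suggest contact on the robot-side edge, meaning the tool is tilted a bit too far. I'll centre the yaw, then relax the tilt.

drive_tool:
  targets:
    - [[0,0,0,0,0,4,0],[0,0,0,0,0,4,0],[0,0,0,0,0,0,0]]

```text
t: 11.15
ee_pos: [604.1, 14.9, 177.4]
tcp_rot: [0.447, 0.867, 0.103, 0.195]
force: [-4.7, -0.7, 8.9]
finger_gap: 20.3
gripper_force: 50.3
```

```bash
cat >> h.py <<'E'
def tilt(d):
    r=R.from_quat(bot.sense()['tcp_rot']); y=B.apply([0,1,0]); w=r.inv().apply(y*d)   # + reduces tilt
    # keep seat centre 11.9 mm ahead of TCP fixed
    sh=-(R.from_rotvec(w).apply([0,0,11.9])-[0,0,11.9]); print('shift m',sh/1000,'turn deg',np.degrees(w))
    print('axis',-r.apply([0,0,1]),'F in B',B.inv().apply(bot.sense()['force']))
E
python3 -c "
from h import *
st();tilt(.03)"
```

```text
t 11.15 height along axis 1.1156871981181773 lateral(B xy) [0.4351 0.3535] F tool [ -0.2974  -0.726  -10.0321] tau tool [0.6832 0.1426 0.0646] tau w [-0.2254  0.6399 -0.176 ] gap 20.267626346696666
shift m [-0.0002  0.0003  0.    ] turn deg [1.4104 0.9825 0.0006]
axis [-0.4313 -0.0047  0.9022] F in B [-0.4354 -0.6626 10.0315]
```

drive_tool:
  targets:
    - [[-0.0002,0.0003,0,1.4,1.0,0,0],[0,0,0,0,0,0,0]]

```text
t: 11.35
ee_pos: [604.5, 15.0, 177.6]
tcp_rot: [0.447, 0.87, 0.096, 0.182]
force: [-9.1, -0.8, 11.3]
finger_gap: 20.5
gripper_force: 50.6
```

```bash
python3 -c "
from h import *
st();tilt(.03)"
```

```text
t 11.35 height along axis 1.1425572823191033 lateral(B xy) [0.8541 0.4528] F tool [  1.5466  -3.4713 -14.032 ] tau tool [0.7036 0.3316 0.027 ] tau w [-0.1178  0.7654 -0.0772] gap 20.53137850115614
shift m [-0.0002  0.0003  0.    ] turn deg [1.408  0.9859 0.0016]
axis [-0.4029 -0.005   0.9152] F in B [-3.3047 -0.7375 14.1376]
```

drive_tool:
  targets:
    - [[-0.0002,0.0003,0,1.4,1.0,0,0],[0,0,0,0,0,0,0]]

```text
t: 11.55
ee_pos: [604.8, 15.1, 178.2]
tcp_rot: [0.449, 0.873, 0.09, 0.169]
force: [-9.9, -0.8, 14.7]
finger_gap: 20.7
gripper_force: 50.9
```

```bash
python3 -c "
from h import *
st();tilt(.03)"
```

```text
t 11.55 height along axis 1.4738682521354178 lateral(B xy) [1.421  0.5138] F tool [  1.537   -3.4026 -17.4028] tau tool [ 0.7792  0.493  -0.0621] tau w [-0.0731  0.9202  0.0423] gap 20.711826431568277
shift m [-0.0002  0.0003  0.    ] turn deg [1.4078 0.9862 0.0021]
axis [-0.3757 -0.005   0.9267] F in B [-2.6214 -0.7144 17.5902]
```

Reducing the tilt lifts the seat and raises the force, so the first tilt (about 0.445) was nearly flush. Going back.

drive_tool:
  targets:
    - [[0.0004,-0.0006,0,-2.8,-2.0,0,0],[0,0,0,0,0,0,0],[0,0,0,0,0,0,0]]

```text
t: 11.85
ee_pos: [604.0, 15.1, 177.5]
tcp_rot: [0.446, 0.867, 0.104, 0.196]
force: [-1.7, -0.1, 6.6]
finger_gap: 20.5
gripper_force: 49.8
```

```bash
python3 -c "
from h import *
st();tilt(-.03)"
```

```text
t 11.85 height along axis 1.1952494960144673 lateral(B xy) [0.4319 0.5769] F tool [-0.808   0.9857 -6.6881] tau tool [0.3536 0.2239 0.0059] tau w [-0.0193  0.4179 -0.0134] gap 20.49992303333001
shift m [ 0.0002 -0.0003  0.    ] turn deg [-1.4079 -0.9861 -0.0015]
axis [-0.4319 -0.0052  0.9019] F in B [ 1.2599 -0.1021  6.6901]
```

drive_tool:
  targets:
    - [[0.0002,-0.0003,0,-1.4,-1.0,0,0],[0,0,0,0,0,0,0]]

```text
t: 12.05
ee_pos: [603.7, 15.1, 177.8]
tcp_rot: [0.444, 0.864, 0.11, 0.209]
force: [-4.3, 0.5, 9.3]
finger_gap: 20.6
gripper_force: 50.3
```

```bash
python3 -c "
from h import *
st();tilt(-.03)"
```

```text
t 12.05 height along axis 1.591994827288234 lateral(B xy) [0.2209 0.5767] F tool [  0.2244   0.7106 -10.2133] tau tool [0.4216 0.2911 0.0498] tau w [ 0.0146  0.5125 -0.0456] gap 20.64528468393434
shift m [ 0.0002 -0.0003  0.    ] turn deg [-1.4078 -0.9862 -0.0006]
axis [-0.4599 -0.005   0.888 ] F in B [ 0.117   0.5877 10.2229]
```

Both directions lift it, so flush is at about 0.445. Return there, press at about 12–15 N and hold.

drive_tool:
  targets:
    - [[-0.0002,0.0003,0,1.3,0.9,0,0],[0,0,0.0006,0,0,0,0],[0,0,0,0,0,0,0],[0,0,0,0,0,0,0],[0,0,0,0,0,0,0]]

```text
t: 12.55
ee_pos: [604.2, 15.1, 177.4]
tcp_rot: [0.446, 0.867, 0.104, 0.197]
force: [-7.9, 0.2, 14.8]
finger_gap: 20.6
gripper_force: 51.4
```

```bash
python3 -c "
from h import *
st();tilt(-.03)"
```

```text
t 12.55 height along axis 1.0293395348814123 lateral(B xy) [0.5574 0.5559] F tool [  0.6326  -0.3843 -16.7856] tau tool [0.8274 0.5424 0.0187] tau w [-0.0293  0.9887 -0.0299] gap 20.559066464461637
shift m [ 0.0002 -0.0003  0.    ] turn deg [-1.4079 -0.9861 -0.0003]
axis [-0.4342 -0.0045  0.9008] F in B [-0.7471  0.2949 16.7827]
```

drive_tool:
  targets:
    - [[0,0,0,0,0,0,0],[0,0,0,0,0,0,0],[0,0,0,0,0,0,0],[0,0,0,0,0,0,0],[0,0,-0.001,0,0,0,0]]

```text
t: 13.05
ee_pos: [603.8, 15.1, 177.7]
tcp_rot: [0.446, 0.867, 0.104, 0.197]
force: [1.0, 0.5, 1.3]
finger_gap: 20.7
gripper_force: 49.3
```

drive_tool:
  targets:
    - [[0,0,0,0,0,0,0.6],[0,0,0,0,0,0,0.6],[0,0,0,0,0,0,0.6],[0,0,-0.005,0,0,0,0.6],[0,0,-0.02,0,0,0,0.6]]

```text
t: 13.55
ee_pos: [591.8, 15.1, 197.5]
tcp_rot: [0.446, 0.868, 0.103, 0.194]
force: [0.4, -0.2, -0.2]
finger_gap: 50.9
gripper_force: 0.0
```

drive_tool:
  targets:
    - [[0,0,-0.04,0,0,0,0.6],[0,0,-0.04,0,0,0,0.6],[0,0,-0.04,0,0,0,0.6],[0,0,0,0,0,0,0.6]]

```text
t: 13.95
ee_pos: [540.9, 14.4, 313.8]
tcp_rot: [0.445, 0.866, 0.105, 0.2]
force: [0.8, 0.3, -0.5]
finger_gap: 50.7
gripper_force: 0.0
```

```bash
python3 - <<'E'
from h import *
st()
a=snap('side','s4')['frame'][:,:,::-1];t=snap('top','t4')['frame'][:,:,::-1]
o=np.zeros((600,800,3),np.uint8)
o[:300,:300]=cv2.resize(a[160:210,263:313],(300,300),interpolation=2)
o[:300,310:610]=cv2.resize(t[155:205,245:295],(300,300),interpolation=2)
o[310:600,:290]=cv2.resize(t[212:258,128:174],(290,290),interpolation=2)
o[310:600,300:590]=cv2.resize(t[212:247,177:212],(290,290),interpolation=2)
cv2.imwrite('pics/c7.png',o)
E
```

```text
t 13.95 height along axis 151.42238435822665 lateral(B xy) [2.0954 0.4677] F tool [-0.0361  0.5455  0.7907] tau tool [0.2756 0.2241 0.0288] tau w [ 0.0319  0.3546 -0.015 ] gap 50.73072054746294
```

View pics/c7.png

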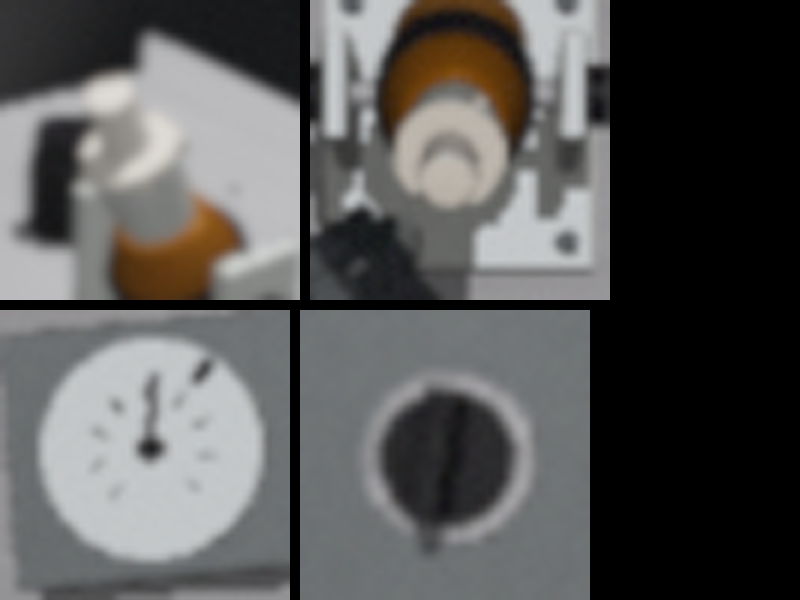

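The stopper sits flush on the collar, with no gap at crop (130,170). On the gauge, the hub is at crop (150,449), the needle tip at (153,376) and the mark from (197,380) to (212,360). The knob's bar leans about 11° to the right of image-up.

```bash
cat > gauge.py <<'E'
from h import *
def gauge(f,hub):
    c=load(f); k=6
    # sample in polar around hub on gauge plane: darkness by angle
    im=c['frame'].mean(2).astype(np.float32); a=np.radians(np.arange(-120,60,1.))
    def prof(rs,z):
        v=0
        for r in rs:
            q=proj(np.c_[hub[0]+r*np.cos(a),hub[1]+r*np.sin(a),0*a+z],c).astype(np.float32)
            v=v+cv2.remap(im,q[:,:1],q[:,1:],cv2.INTER_CUBIC)[:,0]
        return 255-v/len(rs)
    out=[]
    for rs,z in((np.arange(11,29,1),47),(np.arange(34,42,1),47)):
        p=prof(rs,z); b=p-np.median(p); i=np.argmax(b); s=slice(max(i-12,0),i+13); w=np.clip(b[s]-.2*b[i],0,None)
        out.append((w*np.degrees(a[s])).sum()/w.sum())
    return out
E
python3 - <<'E'
from gauge import *
T=load('t4'); px=lambda x,y,x0,y0,k:(x0+(x+.5)/k-.5,y0+(y+.5)/k-.5)
hub=atz(px(150,139,128,212,290/46),T,47);print('hub',hub)
print('knob foot',atz(px(148,148,177,212,290/35),T,59),'bar',atz(px(136,156,177,212,290/35),T,84))
for dx in(-1,0,1): print(gauge('t4',hub+[dx,0,0]),gauge('t4',hub+[0,dx,0]))
steps([497,204,160],79.5,9,R.identity())
E
```

```text
hub [484.1666 314.8535  47.    ]
knob foot [495.16   203.2343  59.    ] bar [492.1297 202.4773  84.    ]
[np.float64(-0.16598978049122443), np.float64(-31.748941593659037)] [np.float64(2.6658622466132496), np.float64(-31.334929961078938)]
[np.float64(-0.31693168084052076), np.float64(-32.59246603012283)] [np.float64(-0.31693168084052076), np.float64(-32.59246603012283)]
[np.float64(-0.4792789150126169), np.float64(-33.451603076948956)] [np.float64(-3.322540584488281), np.float64(-33.8492602862728)]
t 14.05 pos [540.7238  14.4111 308.7021] F [ 0.2275 -1.0618 -0.6024] gap 51.40479433755166 q [-0.1721 -0.0621 -0.2485  0.9422  0.0789  0.7954]
tool shift m [0.2142 0.0253 0.1159] turn deg [ 14.3698  22.0754 -43.1678]
9 rows of shift [0.0195 0.0121 0.0162] turn [ 1.5966  2.4528 -4.7964]
```

drive_tool:
  targets:
    - [[0.0195,0.0121,0.0162,1.6,2.45,-4.8,0.5],[0.0195,0.0121,0.0162,1.6,2.45,-4.8,0.5],[0.0195,0.0121,0.0162,1.6,2.45,-4.8,0.5],[0.0195,0.0121,0.0162,1.6,2.45,-4.8,0.5],[0.0195,0.0121,0.0162,1.6,2.45,-4.8,0.5]]

```text
t: 14.55
ee_pos: [541.9, 128.4, 224.1]
tcp_rot: [0.254, 0.962, 0.046, 0.087]
force: [0.7, -0.7, 0.4]
finger_gap: 42.7
gripper_force: 0.0
```

drive_tool:
  targets:
    - [[0.0195,0.0121,0.0162,1.6,2.45,-4.8,0.5],[0.0195,0.0121,0.0162,1.6,2.45,-4.8,0.5],[0.0195,0.0121,0.0162,1.6,2.45,-4.8,0.5],[0.0195,0.0121,0.0162,1.6,2.45,-4.8,0.5],[0,0,0,0,0,0,0.5]]

```text
t: 15.05
ee_pos: [494.6, 205.4, 154.9]
tcp_rot: [0.089, 0.996, -0.002, -0.005]
force: [0.3, 0.3, -0.6]
finger_gap: 42.9
gripper_force: 0.0
```

```bash
python3 -c "
from h import *
steps([495,203.3,110],79.5,2,R.identity())"
```

```text
t 15.05 pos [494.6384 205.425  154.8771] F [ 0.3037  0.2679 -0.5782] gap 42.86577086556593 q [ 0.2367  0.2749 -0.1539  1.1526  0.0004  0.4151]
tool shift m [-0.0012 -0.0018  0.0449] turn deg [-0.2281 -0.5653  0.2795]
2 rows of shift [-0.0005 -0.0009  0.0224] turn [-0.114  -0.2826  0.1397]
```

drive_tool:
  targets:
    - [[-0.0012,-0.0018,0.0224,-0.2,-0.5,0.3,0.5],[0,0,0.0225,0,0,0,0.5],[0,0,0.015,0,0,0,0.5],[0,0,0.015,0,0,0,0.5],[0,0,0,0,0,0,0.5]]

```text
t: 15.55
ee_pos: [497.1, 201.3, 82.0]
tcp_rot: [0.095, 0.995, 0.0, 0.002]
force: [0.6, -0.5, -0.5]
finger_gap: 42.7
gripper_force: 0.0
```

drive_tool:
  targets:
    - [[0,0,0.007,0,0,0,0.5],[0,0,0.007,0,0,0,0.5],[0,0,0,0,0,0,0.5],[0,0,0,0,0,0,0.5]]

```text
t: 15.95
ee_pos: [498.2, 202.1, 70.2]
tcp_rot: [0.094, 0.996, 0.001, 0.004]
force: [0.7, 0.7, 0.6]
finger_gap: 42.5
gripper_force: 0.0
```

```bash
python3 -c "
from h import *
goal([495,203.3,65],79.5)"
```

```text
t 15.95 pos [498.1767 202.1274  70.1867] F [0.6727 0.6531 0.5802] gap 42.51516387080636 q [ 0.2294  0.332  -0.3058  0.9256 -0.0002  0.4175]
tool shift m [0.0034 0.0005 0.0052] turn deg [ 0.1601  0.3909 -0.2789]
```

drive_tool:
  targets:
    - [[0.003,0.0005,0.005,0.1,0.4,-0.3,0.5],[0,0,0,0,0,0,0.5],[0,0,0,0,0,0,0],[0,0,0,0,0,0,0],[0,0,0,0,0,0,0]]
  grip_force: 30

```text
t: 16.45
ee_pos: [495.5, 203.5, 65.2]
tcp_rot: [0.091, 0.996, 0.001, 0.0]
force: [0.6, 1.0, 0.9]
finger_gap: 9.7
gripper_force: 33.7
```

drive_tool:
  targets:
    - [[0,0,0,0,0,0,0],[0,0,0,0,0,0,0],[0,0,0,0,0,0,0]]

```text
t: 16.75
ee_pos: [495.5, 203.4, 65.2]
tcp_rot: [0.091, 0.996, 0.001, 0.0]
force: [0.1, 3.8, 1.9]
finger_gap: 9.0
gripper_force: 33.9
```

```bash
python3 -c "
from h import *
goal([495,203.3,65],79.5);print(bot.sense()['wrist_torque'])"
```

```text
t 16.75 pos [495.4593 203.4395  65.2238] F [0.0668 3.7791 1.862 ] gap 9.037958551261156 q [ 0.2321  0.3375 -0.312   0.9206  0.0014  0.4147]
tool shift m [ 0.0004 -0.0002  0.0002] turn deg [0.0883 0.0067 0.0385]
[ 0.558  -0.0764  0.0004]
```

Gripped on the bar (9 mm gap). Turning clockwise by 64°.

drive_tool:
  targets:
    - [[0,0,0,0,0,8,0],[0,0,0,0,0,8,0],[0,0,0,0,0,8,0],[0,0,0,0,0,8,0],[0,0,0,0,0,0,0]]

```text
t: 17.25
ee_pos: [495.5, 203.5, 65.2]
tcp_rot: [0.363, 0.932, 0.001, -0.0]
force: [0.0, 3.4, 2.9]
finger_gap: 9.5
gripper_force: 33.9
```

drive_tool:
  targets:
    - [[0,0,0,0,0,8,0],[0,0,0,0,0,8,0],[0,0,0,0,0,8,0],[0,0,0,0,0,8,0],[0,0,0,0,0,0,0]]

```text
t: 17.75
ee_pos: [495.5, 203.5, 65.2]
tcp_rot: [0.604, 0.797, 0.001, -0.0]
force: [0.4, 5.0, 3.7]
finger_gap: 9.1
gripper_force: 34.0
```

```bash
python3 - <<'E'
from gauge import *
snap('top','t5'); hub=np.array([484.17,314.85,47])
print(gauge('t4',hub),gauge('t5',hub)); goal([495,203.3,65],15)
f=load('t5')['frame'][212:258,128:174].astype(float).mean(2); print(f.min(),f[30:].mean(), load('t4')['frame'][212:258,128:174].mean())
E
```

```text
[np.float64(-0.3094315918222694), np.float64(-32.59103093624638)] [np.float64(-114.97418885462956), np.float64(-114.99278721570514)]
t 17.8 pos [495.4945 203.4967  65.2069] F [1.0331 4.6854 3.5812] gap 8.855716780665052 q [ 0.2321  0.3375 -0.3119  0.9205  0.0015  1.5258]
tool shift m [-0.0001 -0.0005  0.0002] turn deg [ 0.0479 -0.0852  0.8794]
68.66666666666667 145.50362318840578 148.94943289224952
```

```bash
sed -i 's/np.arange(-120,60,1.)/np.arange(-60,20,1.)/' gauge.py; python3 - <<'E'
from gauge import *
hub=np.array([484.17,314.85,47])
print(gauge('t4',hub),gauge('t5',hub),[gauge('t5',hub+d) for d in ([1,0,0],[0,1,0])])
t=load('t5')['frame'][:,:,::-1];cv2.imwrite('pics/c8.png',cv2.resize(t[205:265,125:215],(790,527),interpolation=2))
E
```

```text
[np.float64(-0.32206873763884697), np.float64(-32.5912001247597)] [np.float64(-4.156395524210345), np.float64(-49.570639693617515)] [[np.float64(-5.152827301353009), np.float64(-50.45161259657818)], [np.float64(-7.133864558028393), np.float64(-50.6627868649788)]]
```

View pics/c8.png

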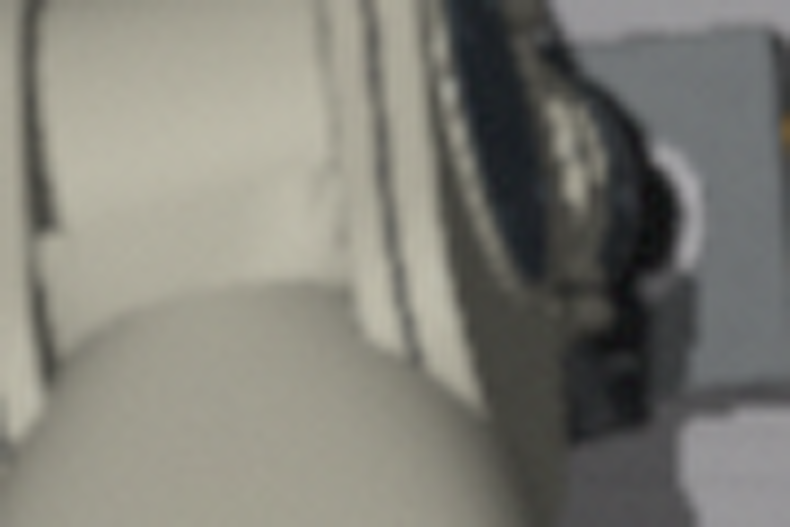

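The arm hides the gauge, so I'll release, retreat and read it numerically.

drive_tool:
  targets:
    - [[0,0,0,0,0,0.6,0],[0,0,0,0,0,0,0],[0,0,0,0,0,0,0.5],[0,0,0,0,0,0,0.5],[0,0,0,0,0,0,0.5]]

```text
t: 18.3
ee_pos: [494.9, 202.8, 64.7]
tcp_rot: [0.609, 0.793, -0.0, -0.0]
force: [-0.4, -0.1, 0.2]
finger_gap: 42.8
gripper_force: 0.0
```

drive_tool:
  targets:
    - [[0,0,-0.04,0,0,0,0.5],[0,0,-0.045,0,0,0,0.5],[0,0,-0.045,0,0,0,0.5],[0,0,-0.045,0,0,0,0.5],[0,0,-0.045,0,0,0,0.5]]

```text
t: 18.8
ee_pos: [494.8, 202.6, 286.8]
tcp_rot: [0.609, 0.793, 0.0, -0.0]
force: [2.2, 1.2, -0.2]
finger_gap: 42.7
gripper_force: 0.0
```

drive_tool:
  targets:
    - [[-0.045,0,0,0,0,0,0.5],[-0.045,0,0,0,0,0,0.5],[-0.045,0,0,0,0,0,0.5],[-0.045,0,0,0,0,0,0.5],[-0.02,0,0,0,0,0,0.5]]

```text
t: 19.3
ee_pos: [547.2, 6.3, 284.2]
tcp_rot: [0.61, 0.792, -0.0, -0.0]
force: [0.5, -0.4, -0.5]
finger_gap: 42.6
gripper_force: 0.0
```

```bash
python3 - <<'E'
from gauge import *
snap('top','t6'); snap('side','s6'); hub=np.array([484.17,314.85,47])
print(gauge('t4',hub),gauge('t6',hub),[gauge('t6',hub+d) for d in ([1,0,0],[0,1,0])])
print(cv2.absdiff(load('t6')['frame'][160:205,245:295],load('t4')['frame'][160:205,245:295]).mean(), cv2.absdiff(load('t6')['frame'][212:258,128:150],load('t4')['frame'][212:258,128:150]).mean())
print(bot.sense()['ee_pos'],bot.sense()['force'])
g=load('t6')['frame'].mean(2).astype(int); print(g[216:236,150:168])
E
```

```text
[np.float64(-0.32206873763884697), np.float64(-32.5912001247597)] [np.float64(-33.75209474086132), np.float64(-32.64145388590936)] [[np.float64(-35.35093837631806), np.float64(-33.49737748938505)], [np.float64(-36.2793847704227), np.float64(-33.91721187378642)]]
57.886074074074074 7.654150197628459
[547.1717   6.9335 284.0743] [-0.404   0.5737  0.4766]
[[148 149 148 148 141 134 134 124 115 110 106 107 107 108 109 107 107 107]
 [183 183 184 182 177 170 168 161 148 132 117 110 108 108 108 109 109 108]
 [187 188 187 187 187 187 186 184 179 164 143 123 114 110 109 108 109 107]
 [188 187 187 188 188 188 187 188 185 172 142 129 131 120 111 108 109 109]
 [188 188 187 187 187 188 188 188 177 144  96 113 151 147 120 110 109 109]
 [188 188 187 188 187 187 187 185 160 107  73 126 170 172 145 119 109 109]
 [187 187 187 188 188 188 187 177 138  84 110 160 184 186 171 144 117 109]
 [180 181 187 187 188 187 185 162 120 116 157 182 188 187 185 170 140 114]
 [169 168 185 187 187 185 172 136 111 149 181 188 188 189 187 184 164 129]
 [167 166 184 187 186 178 144  95 118 166 185 188 186 187 188 188 179 151]
 [178 179 186 188 184 159 108  88 144 182 187 187 187 188 188 187 185 165]
 [186 187 188 187 177 136 100 130 167 186 188 188 188 189 188 187 187 178]
 [188 187 188 184 157 111 129 171 182 185 181 182 187 186 186 188 188 185]
 [188 188 185 167 126 115 160 183 177 166 168 178 186 188 187 188 187 185]
 [186 183 170 130  93 141 181 187 173 159 172 185 187 188 187 188 187 188]
 [173 156 129  91 114 161 185 187 186 184 187 187 187 188 187 187 188 188]
 [133  91  65  79 142 180 188 188 188 187 189 188 187 187 187 187 187 187]
 [ 81  45  42  82 149 185 187 188 187 186 186 186 187 188 189 187 188 187]
 [ 82  47  53 100 156 184 186 187 187 178 171 173 181 187 188 188 188 189]
 [132  97 109 147 173 186 188 188 186 175 164 169 178 187 188 188 188 189]]
```

The needle reads about −33.8° and the mark −32.6°. They agree within about 1°, and the tolerance is 3.4°. The arm is clear of everything, so I'm handing in.

drive_tool:
  targets:
    - [[0,0,-0.02,0,0,0,0.5],[0,0,0,0,0,0,0.5],[0,0,0,0,0,0,0.5]]

```text
t: 19.7
ee_pos: [546.7, 10.4, 304.7]
tcp_rot: [0.609, 0.793, 0.0, -0.0]
force: [-0.9, 0.2, -0.2]
finger_gap: 42.6
gripper_force: 0.0
```

```bash
python3 -c "
from h import *
print(bot.sign_off())"
```

```text
the job is handed in; nothing more can be done
None
```

The job is handed in at 19.7 s, with no verdict returned: the middle stopper was pressed home at about 17 N with its lugs felt in the slots, the needle was turned to within about 1° of the mark, and the gripper was released and clear of everything.

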